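# Pull the charged battery pack out of its charger

### The job

Two blue battery packs are snapped into the white charger. Pull the charged one, with the green light on its top, straight up out of its bay against the spring catch, and stand it upright in the empty right-hand half of the yellow carry tray. Leave the pack with the orange light seated in the charger.

Things in the scene. Friction and masses are not known exactly. Their poses are not given: they have to be found in the camera images.
- pack_charged: the pack to take: blue block on a black foot, 30 (x) x 46 (y) x 95 (z) mm, about 0.15 kg, green light window on its top. Origin: centre of its underside, z up. Grip across x, the broad sides. Its upper 57 mm stick out of the bay. Sprung balls in a groove near its foot hold it: a straight upward pull of about 8 to 16 N frees it within 8 mm; it is clear after 38 mm. Which bay it is in varies.
- pack_charging: the battery pack to leave alone: just like the other, with an orange light window on its top. Same origin and axes.
- charger: white charger, 80 (x) x 166 (y) x 46 (z) mm, screwed to the worktop. Origin: centre of its underside, z up. Two bays at y = +38 mm and y = -38 mm, floor 8 mm above the worktop, 38 mm deep; the packs in them have the charger's axes.
- tray_spot (a point): middle of the floor of the empty right-hand (-y) half of the yellow tray, 5 mm above the worktop. That compartment is 108 (x) x 97 (y) mm inside, its walls 17 mm high above the floor; axes along its sides, z up. The left half holds a pot and two vials up to 53 mm above the worktop. The tray is fixed. A tall computer tower stands behind it to the left: keep in front of it.
Mind the look-alikes: they are no part of the job. What is shaped like the pack_charged but pink is not meant.

How it is judged (in metres and radians):
On the way:
1. the charged pack has been pulled clear of its bay (z of pack_charged in the frame of charger above 0.048 m), for 0.1 s.
At the end, for the whole second after the job is handed in: The pack with the green light stands upright (within 10 degrees) and at rest on the floor of the empty right-hand compartment of the tray, within its walls; the pack with the orange light is where it was in the charger (within 6 mm) (x of pack_charged in the frame of tray_spot between -0.045 and 0.045 m and y of pack_charged in the frame of tray_spot between -0.04 and 0.04 m and z of pack_charged in the frame of tray_spot below 0.01 m and angle between pack_charged's own z axis and vertical below 0.175 rad and linear speed of pack_charged below 0.02 m/s and distance of pack_charging from where it was at the start of the episode below 0.006 m); the robot touches nothing.
It fails at once if the pack with the orange light is pulled out of its seat (more than 10 mm) (distance of pack_charging from where it was at the start of the episode above 0.01 m).
It also fails if it takes over 45 s, if anything falls off the work surface, if the arm or the gripper's body presses on something with over 40 N, if the wrist force passes 120 N, or if a joint passes its speed limit or range.

### The arm

A 6-joint arm with a two-finger parallel gripper is mounted at the origin on a cart in front of the work surface, level with it; the furniture and walls round the work are solid. World frame = base frame: x ahead of the robot, y to its left, z up, the work surface at z = 0. Lengths are in m, angles in degrees, forces in N, time in s.
With the tool pointing down it reaches from about 0.35 to 0.875 m from the base axis. Payload 4.2 kg.
Tool frame: the origin (TCP) lies on the front face of the gripper's body, between the roots of the fingers; the fingertips stand finger_overhang ahead of it and the grasp point (between the pads) lies 51 mm ahead of it (finger_overhang is the distance from the TCP to the fingertips, in m); z points along the fingers, y is the line along which they close (so a half turn about z gives the same grasp; the last joint's range is limited). The gripper opens to 87 mm and grips with 3 to 60 N. Pads are 19 mm wide; open, the fingers measure 117 mm over their backs; the gripper's body (75 mm by 190 mm) begins 51 mm behind the grasp point.
Start: joints at [-58.751, 22.042, 0.453, 0, -68.411, -14.817], TCP at [0.177, -0.599, 0.292] pointing down, gripper open.
Joint ranges: [-179.83, 179.83], [-69.29, 118.12], [-61.27, 80.66], [-181.25, 117.63], [-171.15, -9.14], [-177.46, 177.46]. Speed limits (degrees/s): [159.86, 159.86, 180, 180, 180, 180].

### API

Orientations are given as a 3x3 rotation matrix whose columns are the frame's x, y, z axes.
In Python, from station import sense, capture, camera_model, finish_job, finger_overhang gives the robot as it stands. The module is installed in compiled form; this text tells all that it offers.
- The arm moves only by the tool jog_arm, never from a script. Its argument "rows" is a list that holds one entry, the list of rows, each a list of 4 numbers: the shift along the tool's x, y, z in m, then the turn about the tool's z in rad. A call has 1 to 20 rows; each row shifts and turns the commanded pose from where the row before left it, along the tool's axes as they then stand; what a row does not reach is not made up. A row lasts 1/8 s, in which the tool goes at most 62.5 mm and 10.7 degrees, less where a joint would pass 70% of its speed; a pose out of reach is approached as far as the arm can. A call is refused whole if a number of a shift passes 0.0625 or a number of a turn 0.188, either way. A call with a gripper value outside its range is refused whole. "claw" is the opening, from 0 (shut) to 1 (fully open), set as the call begins (left out, the last holds). The fingers move at their own pace and stop on an object; the grip force is fixed at half the most. Time passes only in rows, so rows that do not move let the fingers close. It gives the time, the measured TCP pose, the force, the opening and the grip force at its end, in the units of the state.
- sense(): the state, without advancing time (a new reading comes with each control period).
- capture(name): name is "scene" or "top" or "wrist"; returns the picture (420x560x3 uint8, red, green, blue); there is no depth.
- camera_model(name): a dict with "fovy" (degrees; the focal length in pixels is half the picture's height over the tangent of half this angle, whatever the lens; pixels are square), "cx", "cy" (the principal point, pixels), "eye" and "rotation" of the camera in the world. Camera axes: x right, y down, z forward; pixel columns grow to the right and rows downward; lengths in m; the calibration is good to about 2 mm. The wrist camera is an equidistant fisheye: a pixel r from the principal point sees the ray r / f radians off the axis. A picture is of the moment at which its call begins: read the wrist's pose just before it. camera_model takes no time and is no camera call; for the wrist camera it gives the pose at the moment of the call.
- finish_job(): hands the job in; it is judged then, once.
The state is a dict: "time_s": time; "joints": joint angles; "joint_velocities": joint speeds; "effort": joint torques, N m; "tcp_pos": TCP position; "ee_rot": TCP orientation; "wrist_force": force on the tool from outside, world axes, zero at the start; "moment": the same for the moment, N m; "gripper_width": opening from 0.0 (shut) to 1.0 (fully open); "gripper_force": force on a finger pad.
Only numpy, scipy, OpenCV 4.12 (cv2) and the standard library are available. Lean on these libraries where they do the work, as an engineer would, in place of code of your own. Each camera call takes 0.05 s, during which the arm holds its last target. There are 200 camera calls.

## Working session

There is one attempt and no reset: what is moved stays moved. The work goes in short steps, Python scripts to look and compute and a tool call to move; the robot and the scene stay as the last step left them, time stands still between calls to the robot, and variables do not carry over. Pictures are saved under pics/ and viewed, at most 10 in all, crops included, and the job is handed in when it is done.

Besides the shell and the picture viewer there is one more tool, called as a command line: name --argument value ..., lists and objects as JSON in quotes. jog_arm: Moves the arm, as the interface text tells. Its arguments: {"type":"object","properties":{"rows":{"type":"array"},"claw":{"type":"number"}},"required":["rows"]}

```bash
mkdir -p pics
python3 - <<'E'
from station import *
import cv2
for n in ("scene","top"):
    cv2.imwrite(f"pics/{n}0.png",capture(n)[:,:,::-1])
    print(n,camera_model(n))
s=sense();print(s["ee_rot"],s["time_s"],finger_overhang)
E
```

```text
scene {'fovy': 51.820979682889245, 'cx': 277.98731789739804, 'cy': 209.5747646276766, 'eye': array([-0.11237422, -0.4708777 ,  0.61694083]), 'rotation': array([[ 0.50276093, -0.58467402,  0.63670066],
       [-0.86431443, -0.32820285,  0.3811082 ],
       [-0.01385709, -0.74191588, -0.67034976]])}
top {'fovy': 51.10396703195853, 'cx': 271.70352745182623, 'cy': 209.02730493971416, 'eye': array([ 0.28968682, -0.15125345,  0.96067102]), 'rotation': array([[ 0.02286488, -0.98568804,  0.16702183],
       [-0.99973199, -0.02193767,  0.00739457],
       [-0.00362467, -0.16714615, -0.98592547]])}
[[-9.59215360e-01 -2.82675587e-01 -6.36763481e-04]
 [-2.82676292e-01  9.59213552e-01  1.86433142e-03]
 [ 8.37911840e-05  1.96829327e-03 -9.99998059e-01]] 0.1 0.0697
```

View pics/scene0.png

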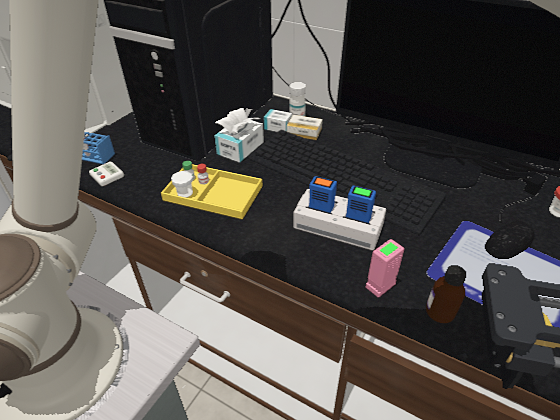

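View pics/top0.png

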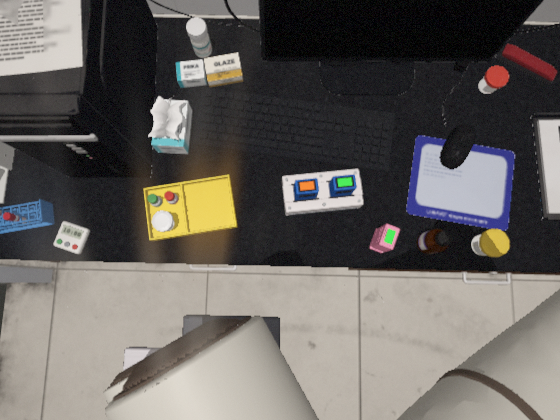

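The scene shows three look-alikes in the top view: a blue pack with an orange light (306,186), a blue pack with a green light (344,183), and a pink block with a green light (389,237). The one meant is the blue pack at (344,183), because it is blue, seated in the charger and has the green light. The tray's empty half is around (211,207). I'll measure these and confirm the pack in a crop.

```bash
cat > h.py <<'E'
from station import *
import cv2, numpy as np
def ray(m,px):
    f=210/np.tan(np.radians(m["fovy"]/2)); px=np.asarray(px,float)
    d=np.r_[(px[0]-m["cx"])/f,(px[1]-m["cy"])/f,1.]
    return m["eye"],m["rotation"]@d
def onz(m,px,z):
    e,d=ray(m,px); return e+d*(z-e[2])/d[2]
def tri(m1,p1,m2,p2):
    e1,d1=ray(m1,p1);e2,d2=ray(m2,p2)
    s=np.linalg.lstsq(np.c_[d1,-d2],e2-e1,rcond=None)[0]
    a,b=e1+d1*s[0],e2+d2*s[1]; return (a+b)/2,np.linalg.norm(a-b)
def blobs(img,lo,hi,minA=15):
    hsv=cv2.cvtColor(img,cv2.COLOR_RGB2HSV)
    n,l,st,c=cv2.connectedComponentsWithStats(cv2.inRange(hsv,lo,hi))
    return [(c[i].round(1),int(st[i,4]),l==i) for i in range(1,n) if st[i,4]>=minA]
GREEN=((50,150,150),(75,255,255)); ORANGE=((5,180,200),(15,255,255)); YEL=((22,150,120),(32,255,255)); WHITE=((0,0,150),(180,40,255))
E
python3 - <<'E'
from h import *
np.set_printoptions(precision=4,suppress=True)
I={n:cv2.imread(f"pics/{n}0.png")[:,:,::-1].copy() for n in("scene","top")}
M={n:camera_model(n) for n in I}
for nm,c in(("G",GREEN),("O",ORANGE)):
  for n in I:
    for p,a,_ in blobs(I[n],*c): print(nm,n,p,a,onz(M[n],p,.103))
m=M["top"]
b=[x for x in blobs(I["top"],*WHITE,300) if 280<x[0][0]<365 and 165<x[0][1]<220]
for x in b:
    r=cv2.minAreaRect(np.argwhere(x[2])[:,::-1].astype(np.float32)); q=cv2.boxPoints(r)
    P=np.array([onz(m,c,.046) for c in q]);print("charger",P[:,:2],P.mean(0),np.linalg.norm(P-np.roll(P,1,0),axis=1))
y=[x for x in blobs(I["top"],*YEL,300)]
for x in y:
    print("yel",x[0],x[1])
    r=cv2.minAreaRect(np.argwhere(x[2])[:,::-1].astype(np.float32)); q=cv2.boxPoints(r)
    P=np.array([onz(m,c,.022) for c in q]);print(q,P[:,:2],np.linalg.norm(P-np.roll(P,1,0),axis=1))
c=np.hstack([cv2.resize(I["top"][160:255,280:410],None,fx=3,fy=3,interpolation=2),cv2.resize(I["top"][165:260,135:265],None,fx=3,fy=3,interpolation=2)])
cv2.imwrite("pics/crop1.png",c[:,:,::-1])
E
```

```text
G scene [361.9 191.1] 94 [ 0.4961 -0.2887  0.103 ]
G scene [388.4 248.6] 110 [ 0.3818 -0.3802  0.103 ]
G top [344.3 181.6] 123 [ 0.4938 -0.2887  0.103 ]
G top [389.6 236.1] 90 [ 0.3864 -0.3768  0.103 ]
O scene [323.  181.6] 79 [ 0.4865 -0.2135  0.103 ]
O top [306.5 185.3] 110 [ 0.4846 -0.2132  0.103 ]
charger [[ 0.5179 -0.1631]
 [ 0.5388 -0.3305]
 [ 0.4583 -0.3375]
 [ 0.4378 -0.1725]] [ 0.4882 -0.2509  0.046 ] [0.0806 0.1687 0.0809 0.1663]
yel [194.5 205.1] 3660
[[141.1405 187.5568]
 [228.9    173.7   ]
 [237.3324 227.1054]
 [149.573  240.9622]] [[ 0.49    0.1425]
 [ 0.5254 -0.0483]
 [ 0.4076 -0.0711]
 [ 0.3735  0.1159]] [0.1195 0.1941 0.12   0.1901]
yel [494.6 242.4] 655
[[480. 229.]
 [509. 229.]
 [509. 256.]
 [480. 256.]] [[ 0.4152 -0.5924]
 [ 0.4166 -0.6545]
 [ 0.3587 -0.6506]
 [ 0.3573 -0.5891]] [0.0579 0.0621 0.058  0.0615]
```

View pics/crop1.png

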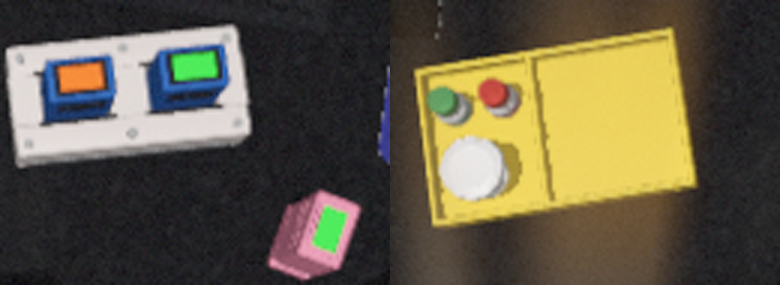

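The crop confirms the target: the blue pack with the green light in the charger's right bay. The tray's right half is empty. The lights are 76 mm apart as they should be, the charger yaw is 7°, and the pack is at about (0.494, -0.289). I'll turn and move above it.

jog_arm --rows '[[[0,0,0,-0.176],[0,0,0,-0.176],[0,0,0,-0.176],[0,0,0,-0.176],[0,0,0,-0.176],[0,0,0,-0.176],[0,0,0,-0.176],[0,0,0,-0.176],[0,0,0,0]]]' --claw 1

```text
time_s: 1.23
tcp_pos: [0.1768, -0.5992, 0.2917]
ee_rot: [[0.122, -0.993, -0.0], [-0.993, -0.122, 0.001], [-0.001, 0.0, -1.0]]
wrist_force: [0.2, 0.2, 0.2]
gripper_width: 0.999
gripper_force: 0.0
```

jog_arm --rows '[[[-0.0245,-0.032,0.0065,0],[-0.0245,-0.032,0.0065,0],[-0.0245,-0.032,0.0065,0],[-0.0245,-0.032,0.0065,0],[-0.0245,-0.032,0.0065,0],[-0.0245,-0.032,0.0065,0],[-0.0245,-0.032,0.0065,0],[-0.0245,-0.032,0.0065,0],[-0.0245,-0.032,0.0065,0],[-0.0245,-0.032,0.0065,0],[-0.0245,-0.032,0.0065,0],[0,0,0,0],[0,0,0,0]]]'

```text
time_s: 2.85
tcp_pos: [0.4925, -0.2885, 0.2206]
ee_rot: [[0.122, -0.992, -0.001], [-0.992, -0.122, 0.0], [-0.0, 0.001, -1.0]]
wrist_force: [0.6, 0.1, 0.5]
gripper_width: 1.001
gripper_force: 0.0
```

Run:
```python
from h import *
np.set_printoptions(precision=4,suppress=True)
s=sense();m=camera_model("wrist");im=capture("wrist");cv2.imwrite("pics/w1.png",im[:,:,::-1])
print(s["time_s"],s["tcp_pos"],s["ee_rot"],s["joints"],s["wrist_force"]);print(m)
f=210/np.tan(np.radians(m["fovy"]/2))
for c in(GREEN,ORANGE):
  for p,a,_ in blobs(im,*c):
    v=p-np.r_[m["cx"],m["cy"]];r=np.hypot(*v);t=r/f
    d=m["rotation"]@np.r_[v/r*np.sin(t),np.cos(t)]
    P=m["eye"]+d*(.103-m["eye"][2])/d[2]; print(p,a,P,"tool delta",s["ee_rot"].T@(P-s["tcp_pos"]))
```

```text
2.85 [ 0.4925 -0.2885  0.2206] [[ 0.1222 -0.9925 -0.0007]
 [-0.9925 -0.1222  0.0002]
 [-0.0002  0.0007 -1.    ]] [-14.1007  20.3502 -13.1662   0.0017 -56.5268  21.1216] [0.5629 0.0598 0.5259]
{'fovy': 65.70646984690485, 'cx': 280.18505208817476, 'cy': 210.76006775322935, 'eye': array([ 0.5005, -0.3645,  0.3128]), 'rotation': array([[-0.9925, -0.1176, -0.0339],
       [-0.1224,  0.9543,  0.2727],
       [ 0.0003,  0.2748, -0.9615]])}
[275.9 230.3] 366 [ 0.4943 -0.2909  0.103 ] tool delta [ 0.0026 -0.0016  0.1176]
```

View pics/w1.png

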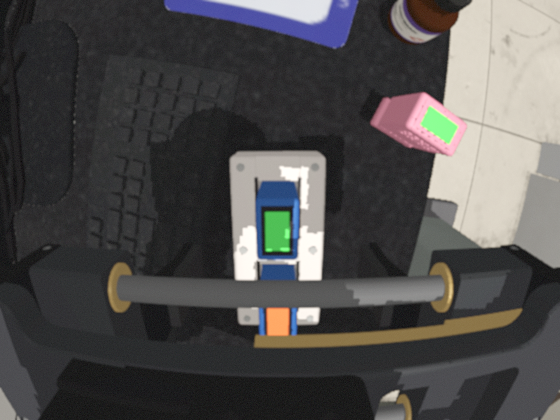

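The wrist view shows the green light at (276,230), centred on the pack, with the charger aligned. It agrees with the top view to 2 mm. I'll go down with the fingertips about 6 mm above the charger, then close.

jog_arm --rows '[[[0.0015,-0.0015,0.012,0],[0,0,0.012,0],[0,0,0.012,0],[0,0,0.012,0],[0,0,0.012,0],[0,0,0.012,0],[0,0,0.012,0],[0,0,0.0125,0],[0,0,0,0]]]'

```text
time_s: 4.03
tcp_pos: [0.4938, -0.2896, 0.1229]
ee_rot: [[0.124, -0.992, -0.002], [-0.992, -0.124, 0.001], [-0.001, 0.002, -1.0]]
wrist_force: [-0.2, 0.6, 0.9]
gripper_width: 0.996
gripper_force: 0.0
```

jog_arm --rows '[[[0,0,0,0],[0,0,0,0],[0,0,0,0],[0,0,0,0],[0,0,0,0],[0,0,0,0],[0,0,0,0],[0,0,0,0]]]' --claw 0

```text
time_s: 5.03
tcp_pos: [0.4945, -0.2898, 0.1242]
ee_rot: [[0.124, -0.992, -0.0], [-0.992, -0.124, 0.0], [-0.0, -0.0, -1.0]]
wrist_force: [0.7, 0.2, -0.9]
gripper_width: 0.344
gripper_force: 30.0
```

The opening is 30 mm, which matches the pack. I'll pull straight up, slowly at first.

jog_arm --rows '[[[0,0,-0.002,0],[0,0,-0.002,0],[0,0,-0.002,0],[0,0,-0.002,0],[0,0,-0.002,0],[0,0,-0.002,0],[0,0,-0.003,0],[0,0,-0.005,0],[0,0,-0.008,0],[0,0,-0.01,0],[0,0,-0.012,0],[0,0,-0.015,0],[0,0,-0.02,0],[0,0,-0.02,0],[0,0,0,0],[0,0,0,0]]]'

```text
time_s: 7.02
tcp_pos: [0.494, -0.2896, 0.2288]
ee_rot: [[0.123, -0.992, -0.001], [-0.992, -0.123, 0.001], [-0.001, 0.001, -1.0]]
wrist_force: [0.4, 0.6, -1.1]
gripper_width: 0.343
gripper_force: 30.0
```

Run:
```python
from h import *
np.set_printoptions(precision=4,suppress=True)
s=sense();print(s["tcp_pos"],s["gripper_width"],s["gripper_force"],s["wrist_force"])
im=capture("wrist");im2=capture("scene")
cv2.imwrite("pics/p2.png",cv2.resize(np.hstack([im,im2]),(800,300))[:,:,::-1])
T=camera_model("top")
# inner compartment: right part of the tray box at rim z=.022, walls ~2.5mm
q=np.array([[.49,.1425],[.5254,-.0483],[.4076,-.0711],[.3735,.1159]])
ex=(q[1]-q[2]+q[0]-q[3])/2; ey=(q[0]-q[1]+q[3]-q[2])/2
print("yaw",np.degrees(np.arctan2(ex[1],ex[0])),np.degrees(np.arctan2(-ey[0],ey[1])))
# right-compartment floor seen in crop: corners (540,62),(670,38),(690,180),(552,198)
for c in((540,62),(672,38),(690,180),(552,198)):
    px=(135+(c[0]-390)/3,165+c[1]/3); print(px,onz(T,px,.022))
```

```text
[ 0.494  -0.2896  0.2288] 0.34337317253120975 29.999029501341283 [ 0.3518  0.5901 -1.0892]
yaw 11.905910978542193 10.423578821315884
(185.0, 185.66666666666666) [0.4963 0.0467 0.022 ]
(229.0, 177.66666666666666) [ 0.5164 -0.0489  0.022 ]
(235.0, 225.0) [ 0.412  -0.0659  0.022 ]
(189.0, 231.0) [0.3968 0.0325 0.022 ]
```

View pics/p2.png

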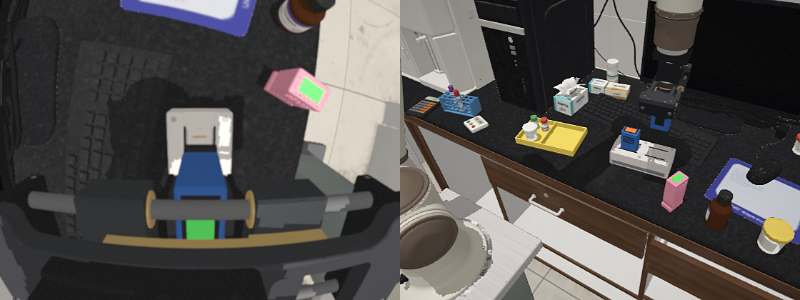

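The pack is out and held, the orange one is still seated, and the tray's right half is empty. The compartment centre is about (0.456, -0.010). I'll lift above the orange pack and carry across, aiming slightly in front of centre to stay clear of the tissue box.

jog_arm --rows '[[[0,0,-0.015,0],[0,0,-0.02,0],[0,0,-0.01,0],[-0.014,0.0006,0,0],[-0.028,0.0013,0,0],[-0.028,0.0013,0,0],[-0.028,0.0013,0,0],[-0.028,0.0013,0,0],[-0.028,0.0013,0,0],[-0.028,0.0013,0,0],[-0.028,0.0013,0,0],[-0.028,0.0013,0,0],[-0.028,0.0013,0,0],[-0.014,0.0006,0,0],[0,0,0,0],[0,0,0,0]]]'

```text
time_s: 9.12
tcp_pos: [0.4469, -0.0138, 0.2741]
ee_rot: [[0.123, -0.992, -0.0], [-0.992, -0.123, -0.0], [0.0, 0.0, -1.0]]
wrist_force: [0.3, -0.3, -0.7]
gripper_width: 0.34
gripper_force: 30.0
```

Run:
```python
from h import *
s=sense();print(s["tcp_pos"],s["gripper_width"])
im=capture("wrist");im2=capture("top")
cv2.imwrite("pics/p3.png",cv2.resize(np.hstack([im,im2]),(800,300))[:,:,::-1])
```

```text
[ 0.44691079 -0.01382982  0.27409247] 0.34008612679879546
```

View pics/p3.png

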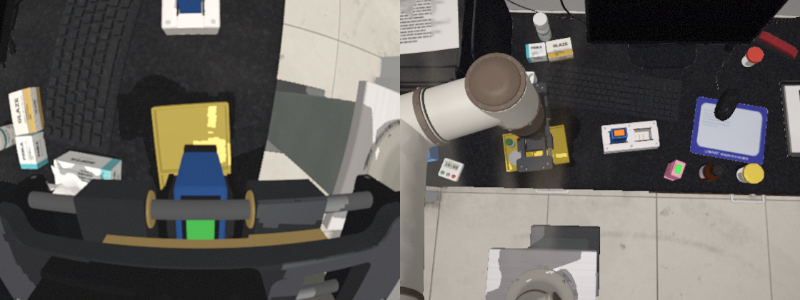

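The pack hangs over the tray's right half. The tissue box at the left of the wrist view may come close to the gripper body, so I'll check it.

Run:
```python
from h import *
T=camera_model("top");S=camera_model("scene")
for p in((158,153),(188,153),(190,127)): print("top",p,onz(T,p,0),onz(T,p,.07))
for p in((221,160),(262,146)): print("scene",p,onz(S,p,0))
print("front upper edge",onz(S,(262,131),.05),tri(S,(262,131),T,(190,126)),tri(S,(223,140),T,(155,137)))
```

```text
top (158, 153) [0.57562527 0.11689309 0.        ] [0.55479016 0.0973544  0.07      ]
top (188, 153) [ 5.77108218e-01  4.87737776e-02 -1.11022302e-16] [0.55616505 0.03419865 0.07      ]
top (190, 127) [0.63893932 0.04756857 0.        ] [0.61349078 0.03308126 0.07      ]
scene (221, 160) [0.5617052 0.0924019 0.       ]
scene (262, 146) [0.66231103 0.03671816 0.        ]
front upper edge [0.65528528 0.03009613 0.05      ] (array([0.62341154, 0.02372183, 0.06806294]), np.float64(0.02418441421853745)) (array([0.60639489, 0.11780787, 0.02405489]), np.float64(0.0038205752415309837))
```

Run:
```python
import cv2
a=cv2.imread("pics/scene0.png")[95:215,155:275];b=cv2.imread("pics/top0.png")[90:210,130:250]
cv2.imwrite("pics/c4.png",cv2.hconcat([cv2.resize(x,(400,400),interpolation=2) for x in(a,b)]))
```

```text
(no output)
```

View pics/c4.png

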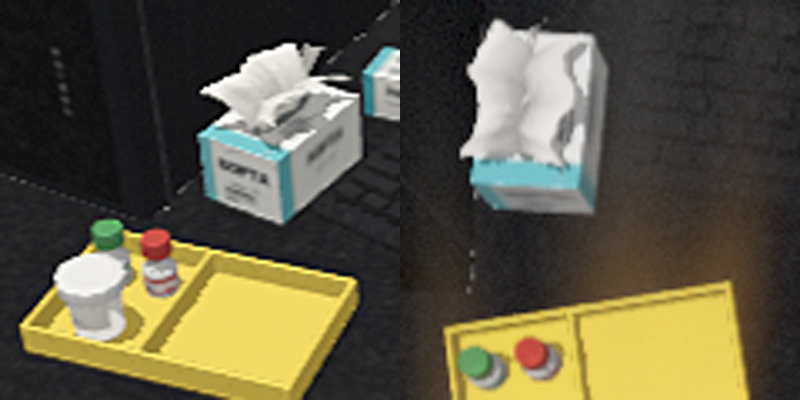

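The tissue box front is at x≈0.575 and the gripper body reaches about 0.546, so there's room. I'll lower the pack.

jog_arm --rows '[[[0,0,0.012,0],[0,0,0.018,0],[0,0,0.018,0],[0,0,0.018,0],[0,0,0.018,0],[0,0,0.018,0],[0,0,0.018,0],[0,0,0.012,0],[0,0,0.008,0],[0,0,0.004,0],[0,0,0.003,0],[0,0,0,0],[0,0,0,0]]]'

```text
time_s: 10.85
tcp_pos: [0.4472, -0.0134, 0.1276]
ee_rot: [[0.124, -0.992, 0.001], [-0.992, -0.124, 0.0], [-0.0, -0.001, -1.0]]
wrist_force: [-0.2, -0.1, -1.9]
gripper_width: 0.339
gripper_force: 30.0
```

jog_arm --rows '[[[0,0,0.002,0],[0,0,0.002,0],[0,0,0.001,0],[0,0,0,0],[0,0,0,0]]]'

```text
time_s: 11.48
tcp_pos: [0.4471, -0.0135, 0.1223]
ee_rot: [[0.124, -0.992, 0.0], [-0.992, -0.124, -0.0], [0.0, -0.0, -1.0]]
wrist_force: [0.5, -0.2, -1.5]
gripper_width: 0.344
gripper_force: 30.0
```

jog_arm --rows '[[[0,0,0.001,0],[0,0,0.001,0],[0,0,0,0],[0,0,0,0]]]'

```text
time_s: 11.98
tcp_pos: [0.4471, -0.0135, 0.1212]
ee_rot: [[0.124, -0.992, 0.0], [-0.992, -0.124, -0.0], [0.0, -0.0, -1.0]]
wrist_force: [-2.0, 1.2, 8.6]
gripper_width: 0.342
gripper_force: 30.0
```

The force is 8.6 N upward, so the pack is on the floor. I'll release and withdraw upward.

jog_arm --rows '[[[0,0,0,0],[0,0,0,0],[0,0,0,0],[0,0,0,0],[0,0,0,0],[0,0,0,0],[0,0,0,0]]]' --claw 1

```text
time_s: 12.85
tcp_pos: [0.447, -0.0135, 0.1203]
ee_rot: [[0.124, -0.992, -0.0], [-0.992, -0.124, -0.0], [-0.0, 0.0, -1.0]]
wrist_force: [-0.1, 0.2, -0.1]
gripper_width: 0.981
gripper_force: 0.0
```

jog_arm --rows '[[[0,0,-0.005,0],[0,0,-0.01,0],[0,0,-0.02,0],[0,0,-0.02,0],[0,0,-0.02,0],[0,0,-0.02,0],[0,0,-0.02,0],[0,0,-0.02,0],[0,0,-0.01,0],[-0.0,-0.0,0,0],[0.03,0,0,0],[0.03,0,0,0],[0.03,0,0,0],[0.03,0,0,0],[0.03,0,0,0],[0.03,0,0,0],[0,0,0,0],[0,0,0,0]]]'

```text
time_s: 15.1
tcp_pos: [0.4688, -0.1918, 0.2644]
ee_rot: [[0.123, -0.992, -0.002], [-0.992, -0.123, 0.001], [-0.001, 0.002, -1.0]]
wrist_force: [-0.0, 0.3, 0.1]
gripper_width: 0.998
gripper_force: 0.0
```

Run:
```python
from h import *
s=sense();print(s["tcp_pos"],s["time_s"])
im=capture("scene");im2=capture("top")
S=camera_model("scene");T=camera_model("top")
for n,i,m in(("scene",im,S),("top",im2,T)):
  for c in(GREEN,ORANGE):
    for p,a,_ in blobs(i,*c,10): print(n,p,a,onz(m,p,.1),onz(m,p,.103))
cv2.imwrite("pics/p5.png",cv2.resize(np.hstack([im,im2]),(800,300))[:,:,::-1])
```

```text
[ 0.46880667 -0.19184613  0.26439518] 15.1
scene [224.8 162.9] 69 [ 0.44798675 -0.01159692  0.1       ] [ 0.44473477 -0.0142623   0.103     ]
scene [388.4 248.6] 110 [ 0.38465631 -0.37967189  0.1       ] [ 0.38177186 -0.38020119  0.103     ]
top [210.5 201.8] 13 [ 0.44738719 -0.02245525  0.1       ] [ 0.4468375  -0.02290419  0.103     ]
top [389.6 236. ] 88 [ 0.38690112 -0.37763767  0.1       ] [ 0.38656226 -0.37684858  0.103     ]
```

View pics/p5.png

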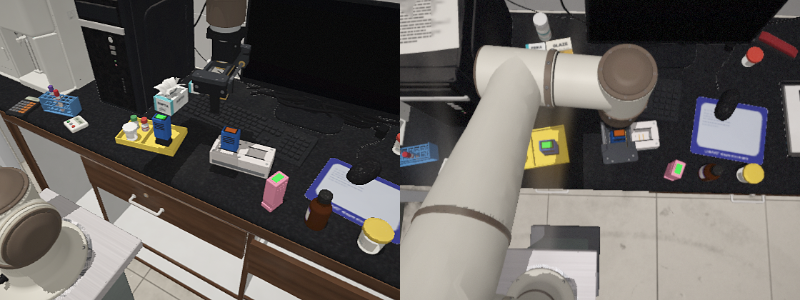

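The green-light pack stands upright in the tray's right half, with its light at (0.448, -0.012) at the expected height. The orange-light pack is still seated, and the gripper is clear.

```bash
python3 -c "
from station import *
print(finish_job())"
```

```text
the job is handed in; nothing more can be done
None
```

The green-light pack now stands upright in the tray's empty right-hand half, the orange-light pack is still seated in the charger, and I've handed the job in; the hand-in gave no verdict.

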